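# Clear the empty solder reel and lock it on the stack

### The job

The orange solder reel on the slanted spindle is empty: slide it up along the spindle and off the open end, turn it upright, and lower it by hand (do not drop it) onto the blue reel of the empties stack so that its lugs go fully home in the blue reel's notches. Let go of it, and leave everything else on the bench where it is.

Things in the scene. Friction and masses are not known exactly. Their poses are not given: they have to be found in the camera images.
- reel: Loose orange empty reel, 0.1 to 0.2 kg, on the spindle, turned about it at random. z: its axis, from lug side to hub; origin on the axis in the underside of the lower flange. Flanges: discs 84 mm across, z 0-5 and 40-45 mm; core 40 mm across between; square hub z 45-75 mm above; lugs z 0 to -8 mm; 26 mm bore through all. The pattern of lugs, flats and notches repeats every quarter turn.
- reel_hub (a point): Centre of the top of the orange reel's square hub, 75 mm above its origin; axes as the reel. The hub is 46 x 46 mm outside, flats facing the reel's +-x and +-y, 30 mm tall above the upper flange: grip it across two flats that face away from each other. Wall 9 mm, with a notch 16 mm wide and 9 mm deep in the middle of each top edge.
- reel_lugs (a point): Centre of the plane of the four lug ends, 8 mm below the reel's origin; axes as the reel. The lugs are round, 12 mm across tapering to 7 mm at the end, 18.5 mm from the axis on the reel's +-x and +-y, pointing along its -z.
- holder: Grey steel stand, screwed down, foot 150 x 120 mm. Its round spindle, 20 mm thick, leans 35 degrees from vertical, in plan along the holder's -x, roughly to the robot (within 45 degrees). Lower end fixed, upper end open. Origin on the spindle axis where the reel's underside rests (dark ring 84 mm across), 85 mm above the bench; z along the spindle to the open end. The reel has 3 mm radial play.
- spindle_tip (a point): Open tapered tip of the spindle, 90 mm along it from the holder's origin, 15 mm beyond the top of the reel; axes as the holder.
- stack: The empties stack, screwed down, turned at random: green base plate 120 x 120 x 10 mm with a blue reel upright and locked on it. Origin at the centre of the plate's underside on the bench, z up. The blue reel is shaped like the orange one; its hub flats and its four notches (16 mm wide, 9 mm deep, open at the top) lie on the stack's +-x and +-y. Top of its upper flange 55 mm above the bench.
- stack_top (a point): Centre of the top of the blue reel's hub, 85 mm above the bench; axes as the stack. When the orange reel is home its origin lies here, z up (underside resting on the hub's top), its x axis parallel to the stack's x or y.
- board: Bystander: green circuit board with components, 100 x 70 mm, 22 mm high, lying on the bench. Origin at the centre of its underside.
- pen_cup: Bystander: blue cup of pens, 72 mm across, 155 mm high. Origin at the centre of its underside.
- jar: Bystander: glass jar with yellow cap, 60 mm across, 75 mm high. Origin at the centre of its underside.
- flux: Bystander: white bottle with red cap, 48 mm across, 130 mm high. Origin at the centre of its underside.
- screwdriver: Bystander: screwdriver lying on the bench, along its x, about 200 mm long.
- pliers: Bystander: pliers with red handles, about 160 mm long along x, 14 mm high, lying on the bench.
- multimeter: Bystander: yellow multimeter, 150 x 80 mm, 46 mm high, lying on the bench. Origin at the centre of its underside.
Things that resemble listed ones, but are neither listed nor needed, are in the scene too. Several things look just like the stack: the one meant starts farthest to the robot's left.

How it is judged:
By the outcome, as a careful person would: the job done as asked, in the order asked, and still so for the second after the job is handed in, with the robot touching nothing.
It also fails if it takes over 42 s, if anything falls off the work surface, if the arm or the gripper's body presses on something with over 40 N, if the wrist force passes 120 N, or if a joint passes its speed limit or range.

### The arm

A 6-joint arm with a two-finger parallel gripper is mounted at the origin on the work surface. World frame = base frame: x ahead of the robot, y to its left, z up, the work surface at z = 0. Lengths are in m, angles in rad, forces in N, time in s.
With the tool pointing down it reaches from about 0.275 to 0.875 m from the base axis. Payload 12.5 kg.
Tool frame: the origin (TCP) lies at the very end of the fingers, on their centre line; the grasp point (between the pads) lies 19 mm behind it; z points along the fingers, y is the line along which they close (so a half turn about z gives the same grasp; the last joint's range is limited). The gripper opens to 85 mm and grips with 20 to 120 N. Pads are 22 mm wide; open, the fingers measure 114 mm over their backs; the gripper's body (76 mm by 85 mm) begins 54 mm behind the grasp point. The pads swing forward as they close: fully open they stand 13 mm farther back than shut.
Start: joints at [1.181, 0.351, 1.652, -0, 1.139, -0.085], TCP at [0.165, 0.525, 0.231] pointing down, gripper open.
Joint ranges: [-2.75, 2.75], [-0.79, 2.1], [0.01, 2.65], [-1.57, 4.71], [0.07, 3.14], [-2.87, 2.87]. Speed limits (rad/s): [2.22, 2.22, 2.79, 3.14, 3.14, 3.14].

### API

Orientations are given as a 3x3 rotation matrix whose columns are the frame's x, y, z axes.
In Python, from bench import manip gives the robot as it stands. Calls block until the motion is done:
- manip.move_ptp(position, orientation): joint-space move of the TCP to a pose.
- manip.move_l(position, attitude=None, max_speed=0.15): straight line of the TCP; attitude=None keeps the orientation; max_speed is the mean speed in m/s.
- manip.move_j(angles): joint-space move.
- manip.set_gripper(opening, effort=None): opening from 0.0 (shut) to 1.0 (fully open); effort is the grip in N (None keeps the last); returns when the fingers have stopped.
- manip.dwell(seconds).
- manip.inverse_kinematics(position, orientation): joint angles nearest the present ones, or None.
- manip.grab_frame(name): name is "scene" or "side" or "wrist"; returns (picture, depth): 480x640x3 uint8, red, green, blue; 480x640 float32, m along the optical axis (not along the pixel's ray), 0 where there is no reading.
- manip.get_calibration(name): a dict with "camera_matrix" (3x3 intrinsics, pixels), "k1" (the pictures are not rectified: a ray, as slopes to the right and down, at radius r is drawn at 1 + k1 r^2 times it, then the intrinsics apply), "R" (3x3) and "t" (3): a world point X has camera coordinates R X + t. Camera axes: x right, y down, z forward; pixel columns grow to the right and rows downward; lengths in m; the calibration is good to about 2 mm. A picture is of the moment at which its call begins: read the wrist's pose just before it. get_calibration takes no time and is no camera call; for the wrist camera it gives the pose at the moment of the call.
A pose or a line that the arm cannot do raises manip.Unreachable and nothing moves.
- manip.sign_off(): hands the job in; it is judged then, once.
Trained networks look in the newest picture that a camera, given by its name, has taken for a name from the list of things; names that differ only in an ending like _2 or _b are one class to them, and where a whole thing is asked for, a point or a joint stands for the part that bears it (a point fixed in the world has none). Each returns a list of dicts, best first, with "confidence" (0 to 1); they miss things now and then, are a little off and sometimes report something else, mostly with a low value. They report only what shows in the picture. A call takes as long as a camera call. They do not tell look-alikes from the thing itself.
- manip.look_for(camera, name): "at" ([x, y, z] in m, in world coordinates, good to about 4 mm: the middle of the surface that is visible of it).
Readings, each from a call of its own:
- manip.current_time(): time.
- manip.current_qpos(): joint angles.
- manip.current_joint_vel(): joint speeds.
- manip.current_joint_torque(): joint torques, N m.
- manip.current_ee_pos(): TCP position.
- manip.current_tcp_rot(): TCP orientation.
- manip.current_force(): force on the tool from outside, world axes, zero at the start.
- manip.current_ft_torque(): the same for the moment, N m.
- manip.current_grip_width(): opening from 0.0 (shut) to 1.0 (fully open).
- manip.current_grip_force(): force on a finger pad.
Only numpy, scipy, OpenCV 4.12 (cv2) and the standard library are available. Lean on these libraries where they do the work, as an engineer would, in place of code of your own. Each camera call takes 0.05 s, during which the arm holds its last target. There are 200 camera calls.

## Working session

There is one attempt and no reset: what is moved stays moved. The work goes in short steps, each a Python script; the robot and the scene stay as the last script left them, time stands still between calls to the robot, and variables do not carry over. Pictures are saved under pics/ and viewed, at most 10 in all, crops included, and the job is handed in when it is done.

```bash
ls; mkdir -p pics; python3 - <<'E'
from bench import manip as m
import cv2,numpy as np
for c in("scene","side"):
    p,d=m.grab_frame(c); cv2.imwrite(f"pics/{c}0.png",p[:,:,::-1]); np.savez(f"{c}0.npz",p=p,d=d)
    k=m.get_calibration(c); print(c,k)
    for n in("reel","holder","spindle_tip","stack","stack_top","reel_hub"):
        print(n,[(np.round(o["at"],3),round(o["confidence"],2)) for o in m.look_for(c,n)])
print(m.current_time())
E
```

```text
pics
scene {'camera_matrix': array([[599.42801005,   0.        , 321.38985231],
       [  0.        , 599.42801005, 237.46779921],
       [  0.        ,   0.        ,   1.        ]]), 'k1': -0.013963416942407181, 'R': array([[ 0.28300337,  0.95903409, -0.01275531],
       [ 0.53087325, -0.16770483, -0.83069169],
       [-0.79880078,  0.2283171 , -0.55658657]]), 't': array([-0.16308286, -0.16939622,  1.89266091])}
reel [(array([ 0.565, -0.154,  0.121]), 0.92)]
holder [(array([ 0.614, -0.168,  0.055]), 0.9)]
spindle_tip [(array([ 0.612, -0.175,  0.052]), 0.84)]
stack [(array([ 0.382, -0.036,  0.018]), 0.96), (array([0.616, 0.186, 0.021]), 0.75)]
stack_top [(array([ 0.384, -0.034,  0.018]), 0.75), (array([0.617, 0.186, 0.013]), 0.56)]
reel_hub [(array([ 0.559, -0.159,  0.123]), 0.86)]
side {'camera_matrix': array([[488.5516987 ,   0.        , 321.84420794],
       [  0.        , 488.5516987 , 237.21482225],
       [  0.        ,   0.        ,   1.        ]]), 'k1': 0.03601441296353712, 'R': array([[ 0.92902077, -0.36956803,  0.01843558],
       [-0.18694972, -0.51178372, -0.83852682],
       [ 0.31932774,  0.77556231, -0.54454834]]), 't': array([-0.50420975,  0.18040039,  1.11547442])}
reel [(array([0.582, 0.174, 0.013]), 0.74), (array([ 0.545, -0.178,  0.115]), 0.6), (array([0.427, 0.419, 0.009]), 0.18)]
holder [(array([ 0.555, -0.201,  0.009]), 0.91)]
spindle_tip [(array([ 0.551, -0.194,  0.017]), 0.92), (array([0.426, 0.416, 0.006]), 0.16)]
stack [(array([ 0.357, -0.052,  0.017]), 0.87), (array([0.583, 0.172, 0.011]), 0.76)]
stack_top [(array([0.581, 0.177, 0.01 ]), 0.88), (array([ 0.362, -0.052,  0.014]), 0.71)]
reel_hub [(array([ 0.545, -0.171,  0.114]), 0.69)]
0.7
```

View pics/scene0.png

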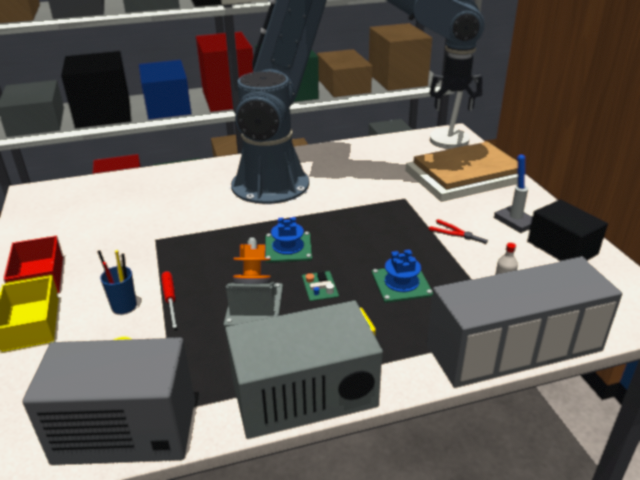

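View pics/side0.png

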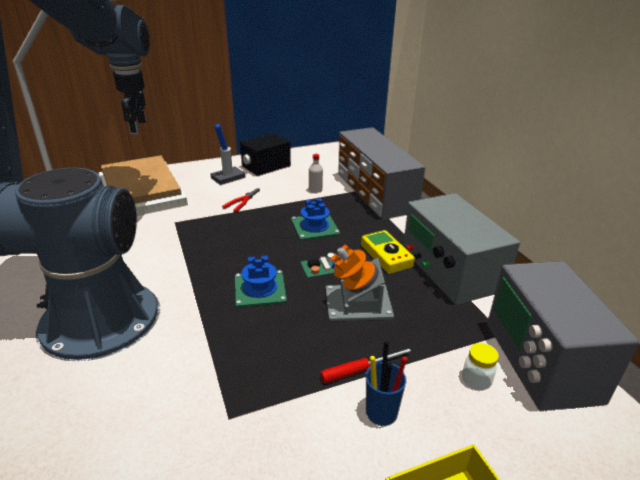

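The scene shows the orange reel at about (252,260), leaning towards the robot. There are two blue look-alike stacks, at (288,237) and (402,272). The side view confirms this, with the stacks at (260,275) and (315,215). The one farthest to the robot's left is at about (0.6, 0.18). Next I'll look at both parts with the wrist camera.

```bash
cat > h.py <<'E'
from bench import manip as m
import numpy as np, cv2
def cloud(c,k,p,d):
    v,u=np.nonzero(d>0); K=k["camera_matrix"]
    D=np.array([k["k1"],0,0,0,0.])
    n=cv2.undistortPoints(np.stack([u,v],1).astype(float)[:,None],K,D)[:,0]
    z=d[v,u]; X=np.c_[n*z[:,None],z]
    return (X-k["t"])@k["R"], p[v,u].astype(int), np.c_[u,v]
def isorange(c): r,g,b=c.T; return (r>110)&(r>1.6*g)&(g>1.2*b)&(b<90)
def isblue(c): r,g,b=c.T; return (b>90)&(b>1.7*r)&(b>1.3*g)
def grab(name,tag):
    k=m.get_calibration(name); p,d=m.grab_frame(name)
    cv2.imwrite(f"pics/{tag}.png",p[:,:,::-1]); np.savez(f"{tag}.npz",p=p,d=d,**k)
    return cloud(name,k,p,d)
def frame(z,y):
    z=np.array(z,float)/np.linalg.norm(z); y=np.array(y,float); y-=z*(y@z); y/=np.linalg.norm(y)
    return np.c_[np.cross(y,z),y,z]
E
python3 - <<'E'
from h import *
np.set_printoptions(precision=4,suppress=True)
k=m.get_calibration("wrist"); R=m.current_tcp_rot();t=m.current_ee_pos()
print(R,t); print("cam in tcp",R.T@(-k["R"].T@k["t"]-t),"\n",R.T@k["R"].T, k["camera_matrix"][0,0])
for c in("scene","side"):
    f=np.load(c+"0.npz"); X,C,_=cloud(c,m.get_calibration(c),f["p"],f["d"])
    o=X[isorange(C)&(abs(X[:,0]-.56)<.12)&(abs(X[:,1]+.16)<.12)&(X[:,2]>.05)]; b=X[isblue(C)&(abs(X[:,0]-.6)<.1)&(abs(X[:,1]-.18)<.1)&(X[:,2]>.06)]
    for q in(o,b): print(c,len(q),q.min(0),q.max(0),q.mean(0))
    s=np.linalg.svd(o-o.mean(0))[2] if len(o)<5000 else 0; print(s)
E
```

```text
[[-0.9539  0.3001 -0.    ]
 [ 0.3001  0.9539 -0.    ]
 [-0.     -0.     -1.    ]] [0.165  0.5246 0.2313]
cam in tcp [ 0.0798  0.0019 -0.1434] 
 [[ 0.0007 -0.9508 -0.3097]
 [ 1.      0.0008 -0.0003]
 [ 0.0005 -0.3097  0.9508]] 425.58436737867703
scene 707 [ 0.5095 -0.2008  0.0779] [ 0.6055 -0.1204  0.1615] [ 0.5649 -0.1576  0.1249]
scene 294 [0.5684 0.1708 0.06  ] [0.6241 0.2209 0.0886] [0.5983 0.1968 0.0771]
[[ 0.6251 -0.2153 -0.7502]
 [ 0.3381  0.941   0.0116]
 [-0.7035  0.2609 -0.6611]]
side 1053 [ 0.5067 -0.2046  0.0618] [ 0.6112 -0.1254  0.1616] [ 0.5486 -0.1718  0.1146]
side 123 [0.5706 0.168  0.0615] [0.6195 0.2177 0.0856] [0.5955 0.1935 0.077 ]
[[ 0.6631 -0.2496 -0.7057]
 [ 0.7437  0.1127  0.659 ]
 [ 0.085   0.9618 -0.2603]]
```

```bash
python3 - <<'E'
from h import *
np.set_printoptions(precision=3,suppress=True)
def go(p,z,a0):
    best=None
    for a in np.deg2rad(range(0,360,15)):
        R=frame(z,[np.cos(a),np.sin(a),0]); q=m.inverse_kinematics(p,R)
        if q is None: continue
        c=np.abs(np.array(q)-m.current_qpos()).max()+.3*abs(q[5])
        if best is None or c<best[0]: best=(c,q,a)
    print(best); m.move_j(best[1])
go([.597,.195,.2],[0,0,-1],0)
X,C,_=grab("wrist","w_stack"); b=X[isblue(C)]
print(len(b),b.min(0),b.max(0))
h=b[(b[:,2]>.079)];print("hub top",len(h),h.mean(0),h.min(0),h.max(0))
r=cv2.minAreaRect(h[:,:2].astype(np.float32)*1000);print(r)
ax=np.array([-.55,.15,.82]);ax/=np.linalg.norm(ax)
go(np.array([.525,-.155,.146])+.09*ax,-ax,0)
X,C,_=grab("wrist","w_reel"); o=X[isorange(C)]
print(len(o),o.min(0),o.max(0),m.current_time())
E
```

```text
(np.float64(0.9458516226856819), array([ 0.242,  0.523,  1.469, -0.   ,  1.15 , -0.02 ]), np.float64(0.2617993877991494))
11656 [ 0.361 -0.049  0.   ] [0.638 0.24  0.262]
hub top 1939 [0.595 0.199 0.087] [0.523 0.173 0.079] [0.621 0.223 0.262]
((571.8302612304688, 200.60252380371094), (46.34711837768555, 94.45309448242188), 84.2679672241211)
(np.float64(0.8901981396614334), array([-0.435,  0.057,  2.197,  0.327,  0.302, -0.142]), np.float64(5.759586531581287))
12212 [ 0.427 -0.352  0.001] [ 0.752 -0.005  0.28 ] 4.1167
```

```bash
python3 -c "
import cv2,numpy as np
cv2.imwrite('pics/both.png',np.hstack([cv2.resize(cv2.imread(f'pics/{n}.png'),(400,300)) for n in('w_stack','w_reel')]))"
```

```text
(no output)
```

View pics/both.png

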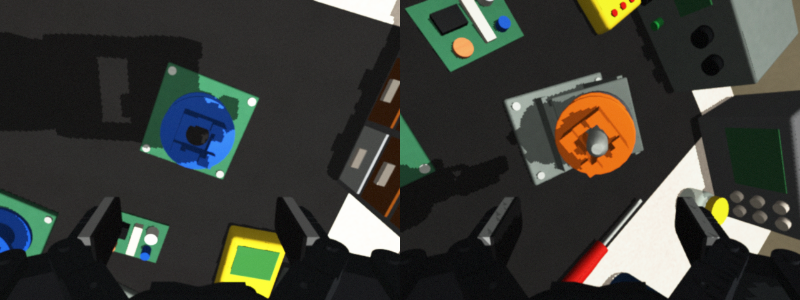

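The left half shows the target stack: blue hub at about (197,132) on its green plate, with the other stack only at the lower left. The right half looks almost straight down the spindle onto the orange reel at (597,140). Next I'll fit both from depth.

```bash
cat > fit.py <<'E'
from h import *
from scipy.optimize import least_squares
np.set_printoptions(precision=4,suppress=True)
def load(t):
    f=np.load(t+".npz"); return cloud("wrist",{k:f[k] for k in("camera_matrix","k1","R","t")},f["p"],f["d"])
def plane(P,n0,lim=.0015,it=400):
    rng=np.random.default_rng(0);best=None
    for _ in range(it):
        a,b,c=P[rng.choice(len(P),3,False)];n=np.cross(b-a,c-a)
        if np.linalg.norm(n)<1e-5: continue
        n/=np.linalg.norm(n);n*=np.sign(n@n0)
        if n@n0<.95: continue
        i=abs((P-a)@n)<lim
        if best is None or i.sum()>best.sum(): best=i
    for _ in range(3):
        Q=P[best];c=Q.mean(0);n=np.linalg.svd(Q-c,full_matrices=False)[2][2];n*=np.sign(n@n0);best=abs((P-c)@n)<lim
    return n,c,best
def basis(n):
    y=np.array([0,1.,0]);x=np.cross(y,n);x/=np.linalg.norm(x);return np.c_[x,np.cross(n,x)]
def square(h,s=.046):
    "robust square-outline fit: hub top points lie in ring 14..23 (square) -> soft fit of side"
    r=cv2.minAreaRect((h*1000).astype(np.float32)); return r
E
python3 - <<'E'
from fit import *
X,C,_=load("w_stack")
near=X[np.hypot(*(X[:,:2]-[.597,.195]).T)<.09]
for lo,hi in((.005,.02),(.045,.065),(.078,.095)):
    q=near[(near[:,2]>lo)&(near[:,2]<hi)]; print("stack",lo,len(q),np.median(q[:,2]),q[:,2].std(),cv2.minAreaRect((q[:,:2]*1000).astype(np.float32)),cv2.minEnclosingCircle((q[:,:2]*1000).astype(np.float32)))
X,C,_=load("w_reel")
a0=np.array([-.55,.15,.82]);a0/=np.linalg.norm(a0)
P=X[(np.linalg.norm(X-[.55,-.16,.125],axis=1)<.08)&(isorange(C))]
n,c,i=plane(P,a0);print("plane1",n,c,i.sum(),len(P),"tilt",np.rad2deg(np.arccos(n[2])),np.rad2deg(np.arctan2(n[1],n[0])))
B=basis(n);hh=(P-c)@n;print(np.histogram(hh,bins=np.arange(-.05,.05,.005)))
uv=(P-c)@B*1000
print("flange circ",cv2.minEnclosingCircle(uv[i].astype(np.float32)))
j=(hh>.026)&(hh<.034);print("hub",cv2.minAreaRect(uv[j].astype(np.float32)),np.median(hh[j]))
n2,c2,i2=plane(P[j],a0);print("n2",n2,i2.sum())
E
```

```text
stack 0.005 10866 0.010959371806357227 0.0014205142448565512 ((596.1028442382812, 198.01132202148438), (120.1634292602539, 120.37586975097656), 84.30170440673828) ((595.6681518554688, 198.12649536132812), 83.44764709472656)
stack 0.045 6950 0.05607688445704791 0.001419563676377476 ((595.8456420898438, 198.25926208496094), (83.32083129882812, 83.53345489501953), 35.87511444091797) ((595.9509887695312, 197.9274139404297), 42.24162673950195)
stack 0.078 2238 0.08570688142132782 0.0021487597335591016 ((595.895751953125, 198.1004180908203), (46.834407806396484, 46.028629302978516), 84.34336853027344) ((595.8868408203125, 198.37469482421875), 32.36082458496094)
plane1 [-0.5446  0.1804  0.8191] [ 0.5478 -0.145   0.123 ] 5917 11041 tilt 35.007163502639266 161.6693998265704
(array([  20,  285,  143,    0,    1,    0,    3,    3,    9, 3079, 3123,
         71,  100,  194, 1495, 1251, 1225,    9,    0]), array([-0.05 , -0.045, -0.04 , -0.035, -0.03 , -0.025, -0.02 , -0.015,
       -0.01 , -0.005, -0.   ,  0.005,  0.01 ,  0.015,  0.02 ,  0.025,
        0.03 ,  0.035,  0.04 ,  0.045]))
flange circ ((-4.849963665008545, -6.765316486358643), 41.73288345336914)
hub ((-5.265939712524414, -7.072675704956055), (46.49935531616211, 46.37881851196289), 7.586403846740723) 0.030007904249144998
n2 [-0.5468  0.1789  0.8179] 2255
```

```bash
cat > plan.py <<'E'
from fit import *
X,C,_=load("w_reel")
n=np.array([-.5450,.1803,.8188]);n/=np.linalg.norm(n)
B=basis(n);c=np.array([.5478,-.145,.123]);hub=c+B@np.array([-.00505,-.0069])+.030*n
e0=B@[np.cos(np.deg2rad(7.586)),np.sin(np.deg2rad(7.586))]
flange=hub-.030*n
S=np.array([.5959,.1981,.085]);SY=np.deg2rad(84.3)
def chain(k,s):
    e=np.cross(n,e0) if k%2 else e0
    R=frame(-n,e*(1 if k<2 else -1)); 
    a=SY+s*np.pi/2; D=frame([0,0,-1],[np.cos(a),np.sin(a),0]); return R,D
E
python3 - <<'E'
from plan import *
print("hub",hub,"origin z",(hub-.075*n)[2])
r=X-hub;h=r@n;rad=np.linalg.norm(r-h[:,None]*n,axis=1)
t=(h>.003)&(h<.03)&(rad<.02);uv=r[t]@B*1000;print("tip",t.sum(),h[t].max(),cv2.minEnclosingCircle(uv.astype(np.float32)))
for lo in(.003,.007,.011):
    w=(h[t]>lo)&(h[t]<lo+.004);print(lo,w.sum(),cv2.minEnclosingCircle(uv[w].astype(np.float32)) if w.sum()>3 else 0)
print("B up",B)
for k in range(4):
    R,_=chain(k,0)
    g=[m.inverse_kinematics(flange+d*n,R) for d in(.1,.002,.06,.12)]
    print(k,[None if q is None else np.round(q,2) for q in g])
for s in range(4):
    D=chain(0,s)[1]
    print(s,[None if q is None else np.round(q,2) for q in[m.inverse_kinematics(S+[0,0,d],D) for d in(.15,.047)]])
E
```

```text
hub [ 0.5266 -0.1464  0.1458] origin z 0.08439088045707022
tip 975 0.017426987725990873 ((2.8334696292877197, -0.6515317559242249), 9.987492561340332)
0.003 78 ((2.8334696292877197, -0.6515317559242249), 9.987492561340332)
0.007 354 ((2.891164779663086, -0.6457463502883911), 9.885141372680664)
0.011 403 ((3.1698732376098633, -0.763634979724884), 7.962944984436035)
B up [[ 0.8325  0.0999]
 [-0.      0.9836]
 [ 0.5541 -0.1501]]
0 [array([-0.38,  0.11,  2.19,  0.14,  0.23, -0.58]), None, array([-0.37,  0.22,  2.17,  0.21,  0.15, -0.65]), array([-0.38,  0.06,  2.2 ,  0.12,  0.28, -0.56])]
1 [array([-0.38,  0.11,  2.19,  0.14,  0.23, -2.15]), None, array([-0.37,  0.22,  2.17,  0.21,  0.15, -2.22]), array([-0.38,  0.06,  2.2 ,  0.12,  0.28, -2.14])]
2 [array([-0.38,  0.11,  2.19,  0.14,  0.23,  2.56]), None, array([-0.37,  0.22,  2.17,  0.21,  0.15,  2.49]), array([-0.38,  0.06,  2.2 ,  0.12,  0.28,  2.58])]
3 [array([-0.38,  0.11,  2.19,  0.14,  0.23,  0.99]), None, array([-0.37,  0.22,  2.17,  0.21,  0.15,  0.92]), array([-0.38,  0.06,  2.2 ,  0.12,  0.28,  1.01])]
0 [array([ 0.25,  0.49,  1.43, -0.  ,  1.22, -1.22]), array([ 0.25,  0.6 ,  1.52, -0.  ,  1.02, -1.22])]
1 [array([ 0.25,  0.49,  1.43, -0.  ,  1.22, -2.8 ]), array([ 0.25,  0.6 ,  1.52, -0.  ,  1.02, -2.8 ])]
2 [array([ 0.25,  0.49,  1.43, -0.  ,  1.22,  1.92]), array([ 0.25,  0.6 ,  1.52, -0.  ,  1.02,  1.92])]
3 [array([ 0.25,  0.49,  1.43, -0.  ,  1.22,  0.35]), array([ 0.25,  0.6 ,  1.52, -0.  ,  1.02,  0.35])]
```

The IK fails at the grasp because of wrist joint 5's lower limit. I'll tilt the tool about its closing line, since the flat pads allow that, and undo the tilt when placing.

```bash
cat >> plan.py <<'E'
from scipy.spatial.transform import Rotation as Ro
F_o=hub-.075*n
def grasp(delta,sg=-1):
    e=np.cross(n,e0)*sg
    R=Ro.from_rotvec(np.deg2rad(delta)*e).as_matrix()@frame(-n,e)
    return R
def H(R,p): A=np.eye(4);A[:3,:3]=R;A[:3,3]=p;return A
def Fg(sg): y=np.cross(n,e0)*sg; return np.c_[np.cross(y,n),y,n]
def Fp(s):
    a=SY+s*np.pi/2;y=np.array([np.cos(a),np.sin(a),0]);z=np.array([0,0,1.]);return np.c_[np.cross(y,z),y,z]
E
python3 - <<'E'
from plan import *
f=lambda q:None if q is None else np.round(q,2)
for sg in(-1,1):
  for de in(-12,-8,8,12):
    R=grasp(de,sg);print(sg,de,"toolz",R[:,2])
    print([f(m.inverse_kinematics(flange+d*n,R)) for d in(.1,.004,.05,.12)])
    for s in range(4):
        T=H(Fp(s),S)@np.linalg.inv(H(Fg(sg),F_o))@H(R,flange+.004*n)
        U=T.copy();U[2,3]+=.09
        qs=[m.inverse_kinematics(A[:3,3],A[:3,:3]) for A in(T,U)]
        if qs[0] is not None: print("  s",s,f(qs[0]),f(qs[1]))
E
```

```text
-1 -12 toolz [ 0.3588 -0.2034 -0.911 ]
[array([-0.32,  0.15,  2.07, -0.17,  0.51,  1.33]), array([-0.32,  0.38,  2.  , -0.24,  0.35,  1.41]), array([-0.32,  0.27,  2.04, -0.2 ,  0.42,  1.37]), array([-0.32,  0.1 ,  2.07, -0.16,  0.55,  1.32])]
  s 0 [ 0.28  0.52  1.67 -0.11  0.76 -1.12] [ 0.28  0.41  1.59 -0.1   0.94 -1.14]
  s 2 [0.22 0.69 1.37 0.07 1.28 1.86] [0.22 0.6  1.3  0.07 1.45 1.87]
  s 3 [ 0.33  0.64  1.45 -0.21  1.14  0.52] [ 0.33  0.55  1.38 -0.2   1.31  0.49]
-1 -8 toolz [ 0.423  -0.1966 -0.8845]
[array([-0.33,  0.13,  2.11, -0.12,  0.42,  1.27]), array([-0.33,  0.37,  2.04, -0.19,  0.25,  1.35]), array([-0.33,  0.26,  2.08, -0.15,  0.32,  1.31]), array([-0.34,  0.08,  2.12, -0.1 ,  0.46,  1.26])]
  s 0 [ 0.27  0.55  1.62 -0.07  0.85 -1.16] [ 0.27  0.44  1.54 -0.06  1.03 -1.18]
  s 2 [0.23 0.66 1.42 0.05 1.2  1.88] [0.23 0.56 1.35 0.05 1.36 1.89]
  s 3 [ 0.3   0.63  1.48 -0.14  1.1   0.47] [ 0.3   0.53  1.4  -0.13  1.27  0.44]
-1 8 toolz [ 0.6564 -0.1605 -0.7372]
[array([-0.42,  0.11,  2.27,  1.35,  0.13, -0.25]), array([-0.41,  0.38,  2.2 ,  2.55,  0.21, -1.45]), array
[... 2249 characters left out ...]
.27  0.55  1.62 -0.07  0.85  1.98] [ 0.27  0.44  1.54 -0.06  1.03  1.97]
  s 3 [0.19 0.58 1.57 0.16 0.97 0.2 ] [0.19 0.48 1.49 0.15 1.14 0.23]
1 12 toolz [ 0.3588 -0.2034 -0.911 ]
[array([-0.32,  0.15,  2.07, -0.17,  0.51, -1.81]), array([-0.32,  0.38,  2.  , -0.24,  0.35, -1.73]), array([-0.32,  0.27,  2.04, -0.2 ,  0.42, -1.77]), array([-0.32,  0.1 ,  2.07, -0.16,  0.55, -1.82])]
  s 0 [ 0.22  0.69  1.37  0.07  1.28 -1.28] [ 0.22  0.6   1.3   0.07  1.45 -1.27]
  s 1 [ 0.33  0.64  1.45 -0.21  1.14 -2.62] [ 0.33  0.55  1.38 -0.2   1.31 -2.65]
  s 2 [ 0.28  0.52  1.67 -0.11  0.76  2.02] [ 0.28  0.41  1.59 -0.1   0.94  2.  ]
  s 3 [0.16 0.57 1.59 0.25 0.95 0.12] [0.16 0.47 1.51 0.23 1.12 0.17]
```

```bash
cat >> plan.py <<'E'
SG,DE,SS=-1,-8,3
RG=grasp(DE,SG); PG=flange+.004*n
E
python3 - <<'E'
from plan import *
st=lambda t:print(t,m.current_time(),m.current_ee_pos(),m.current_force(),m.current_grip_width(),m.current_grip_force())
m.set_gripper(1.0)
m.move_ptp(flange+.1*n,RG);st("pre")
m.move_l(PG,RG,.12);st("at")
m.set_gripper(0.0,60);st("grip")
sh=B@np.array([.0025,-.0006])
m.move_l(PG+sh+.003*n,None,.03);st("shift")
m.move_l(PG+sh+.03*n,None,.1);st("30")
m.move_l(PG+sh+.115*n,None,.12);st("off")
X,C,_=grab("side","side1");grab("wrist","w1")
E
python3 -c "
import cv2,numpy as np
cv2.imwrite('pics/b1.png',np.hstack([cv2.imread('pics/side1.png')[120:420,180:580],cv2.resize(cv2.imread('pics/w1.png'),(400,300))]))"
```

```text
pre 5.6083 [ 0.4884 -0.1337  0.2031] [-0.2002 -0.5256 -0.0551] 0.9966361537831128 0.0
at 6.5583 [ 0.5407 -0.151   0.125 ] [-0.9884  0.1219 -0.0374] 1.0019927659562544 0.0
grip 7.025 [ 0.5409 -0.1514  0.1254] [-6.0587 -2.3476  8.8418] 0.5249835164140024 59.840644262731075
shift 7.3083 [ 0.541  -0.151   0.1285] [-0.0646 -0.662  -2.4374] 0.5234766903698624 61.44856894388795
30 7.725 [ 0.5265 -0.1463  0.1507] [ 0.3559  0.1942 -1.6099] 0.5203136388825956 61.455269353464246
off 8.5833 [ 0.4801 -0.131   0.2196] [ 0.5628 -0.5256 -2.3837] 0.5248193402268698 61.45514161325991
```

View pics/b1.png

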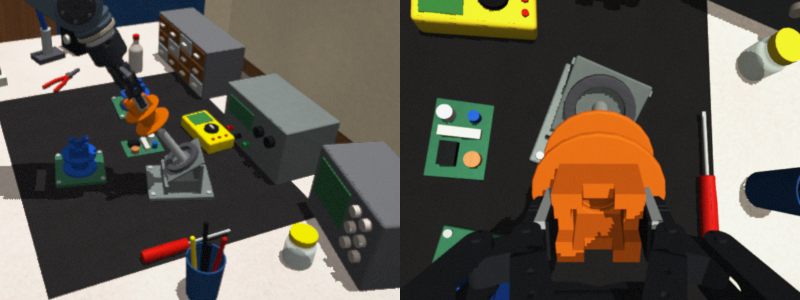

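In the left half the reel hangs in the gripper at (150,112), clear of the bare spindle. The right half shows its hub between the pads at (600,210). Next I'll measure how the reel actually sits in the grip.

```bash
python3 - <<'E'
from plan import *
X,C,_=load("w1")
t=m.current_ee_pos();R=m.current_tcp_rot()
ex=H(R,t)@np.linalg.inv(H(RG,PG))@H(Fg(SG),F_o); o,Z=ex[:3,3],ex[:3,2]
P=X[isorange(C)&(np.linalg.norm(X-(o+.05*Z),axis=1)<.075)]
L=(P-o)@ex[:3,:3]
print(np.histogram(L[:,2],bins=np.arange(-.01,.09,.005))[0])
s=abs(L[:,2]-.045)<.006; rr=np.hypot(L[:,0],L[:,1]); s&=rr>.027
nn,cc,i=plane(L[s],np.array([0,0,1.]),.001);F=L[s][i];print("flange n",nn,i.sum(),"z at axis",cc[2]-(nn[:2]@(-cc[:2]))/nn[2])
print("xy range",F.min(0),F.max(0))
# outline circle fit r=42
an=np.arctan2(F[:,1],F[:,0]);r=np.hypot(F[:,0],F[:,1]);E=[]
for a in np.arange(-np.pi,np.pi,.06):
    w=(an>=a)&(an<a+.06)
    if w.sum()>4: j=np.argmax(r*w);E.append(F[j,:2])
E=np.array(E)
q=least_squares(lambda c:np.hypot(*(E-c).T)-.0417,[0,0],loss="soft_l1",f_scale=.0005);print("centre",q.x,len(E),np.std(q.fun))
h=abs(L[:,2]-.075)<.004;n2,c2,i2=plane(L[h],np.array([0,0,1.]),.001);print("hub n",n2,c2,i2.sum(),cv2.minAreaRect((L[h][:,:2]*1000).astype(np.float32)))
E
```

```text
[   0    0 4452  775    0    0    0    9   53  223 9539 2826 1563 1669
 2241 3791 6054  741    0]
flange n [-0.0025 -0.0037  1.    ] 8471 z at axis 0.044473393567222366
xy range [-0.0417 -0.0427  0.0433] [0.0036 0.0402 0.0456]
centre [ 0.0004 -0.0014] 56 0.0002846891045654674
hub n [-0.0005 -0.0039  1.    ] [-0.0026 -0.002   0.0744] 5557 ((0.3549976348876953, -1.7009620666503906), (48.011619567871094, 47.17879104614258), 0.22630703449249268)
```

```bash
cat >> plan.py <<'E'
TP=H(Fp(SS),S)@np.linalg.inv(H(Fg(SG),F_o))@H(RG,PG)
E
python3 - <<'E'
from plan import *
R=TP[:3,:3];fx=Fp(SS)[:,0];print("dir",fx)
for d in(.12,.1,.08):
    p=TP[:3,3]+d*fx+[0,0,.09]
    if m.inverse_kinematics(p,R) is not None:break
print(d,m.inverse_kinematics(p,R))
m.move_ptp(p,R);m.dwell(.2);print(m.current_time(),m.current_ee_pos()-p)
X,C,_=grab("wrist","w2")
E
```

```text
dir [-0.0993 -0.9951  0.    ]
0.12 [ 0.1161  0.449   1.5306 -0.1466  1.1957  0.2717]
9.825 [-0.0003 -0.0012  0.0002]
```

View pics/w2.png

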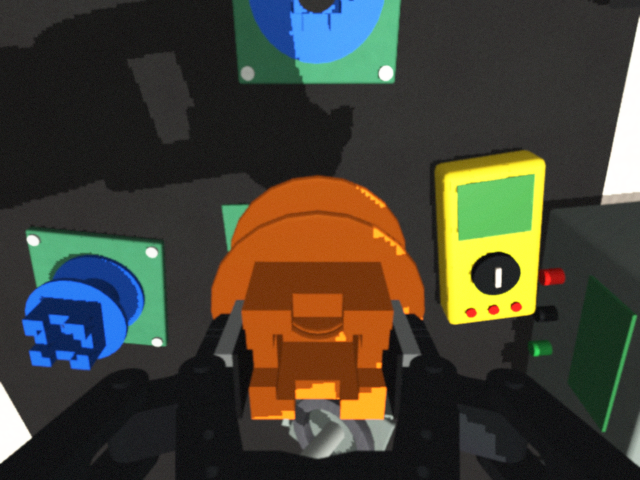

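The stack is at the top centre, at about (318,30), partly out of the frame. The held reel is at (318,300). I'll move 45 mm closer and measure both in one frame.

```bash
cat > meas.py <<'E'
from plan import *
def measure(tag):
    X,C,_=load(tag); t,R=np.load(tag+"_p.npz")["t"],np.load(tag+"_p.npz")["R"]
    A=H(R,t)@np.linalg.inv(H(RG,PG))@H(Fg(SG),F_o); o,W=A[:3,3],A[:3,:3]
    L=(X-o)@W; col=isorange(C)
    F=L[col&(abs(L[:,2]-.0445)<.003)&(np.hypot(L[:,0],L[:,1])>.027)&(np.hypot(L[:,0],L[:,1])<.05)]
    n_,c_,i=plane(F,np.array([0,0,1.]),.001);F=F[i]
    def circ(F):
        c0=np.zeros(2)
        for _ in range(3):
            d=F[:,:2]-c0;an=np.arctan2(d[:,1],d[:,0]);r=np.hypot(*d.T);E=[]
            for a in np.arange(-np.pi,np.pi,.06):
                w=(an>=a)&(an<a+.06)
                if w.sum()>4: E.append(F[np.argmax(r*w),:2])
            E=np.array(E);q=least_squares(lambda c:np.hypot(*(E-c).T)-.0417,c0,loss="soft_l1",f_scale=.0005);c0=q.x
        return c0,np.std(q.fun)
    c,sd=circ(F);reel=o+W@[c[0],c[1],c_[2]-.045+n_[:2]@(c_[:2]-c)];print("reel off",c,sd,"n world",W@n_,"z",F[:,2].mean())
    N=(np.hypot(*(X[:,:2]-S[:2]).T)<.09)&~col
    g=lambda lo,hi:X[N&(X[:,2]>lo)&(X[:,2]<hi)]
    mr=lambda q:cv2.minAreaRect((q[:,:2]*1000).astype(np.float32))
    top=g(.079,.092);top=top[np.hypot(*(top[:,:2]-S[:2]).T)<.035]
    for q in(g(.005,.02),g(.048,.064),top): print(len(q),np.median(q[:,2]),mr(q))
    fl=g(.048,.064)-[*S[:2],0];print("flange ctr",circ(fl)[0]+S[:2])
    print("reel at",reel,"ang reel x",np.rad2deg(np.arctan2(W[1,0],W[0,0])))
E
python3 - <<'E'
from meas import *
R=TP[:3,:3];p=TP[:3,3]+.075*Fp(SS)[:,0]+[0,0,.09]
m.move_l(p,R,.1);m.dwell(.2)
t,R=m.current_ee_pos(),m.current_tcp_rot();np.savez("w3_p.npz",t=t,R=R);grab("wrist","w3")
print(m.current_time(),t-p);measure("w3")
E
```

```text
10.725 [ 0.     -0.0004  0.    ]
reel off [-0.0006  0.0003] 0.0003234890533854104 n world [-0.0032  0.004   1.    ] z 0.04432001816567582
8785 0.010862123119450657 ((594.6681518554688, 189.35684204101562), (101.32391357421875, 120.53632354736328), 84.30610656738281)
9395 0.05597571256468279 ((595.4057006835938, 196.95932006835938), (81.64842224121094, 84.05774688720703), 84.30643463134766)
2450 0.08576666133377919 ((595.8114624023438, 198.22628784179688), (46.265079498291016, 46.02943801879883), 84.3467025756836)
flange ctr [0.5958 0.198 ]
reel at [0.5888 0.1236 0.1744] ang reel x -95.72544129086505
```

View pics/w3.png

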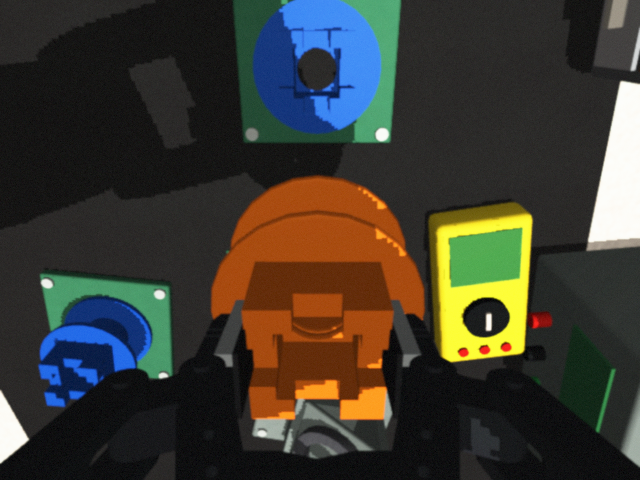

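The stack hub (318,68) and the held reel are both in frame, and the fits agree to under 1 mm. I'll move over the stack and lower the reel while checking the force.

```bash
python3 - <<'E'
from meas import *
R=TP[:3,:3];t=TP[:3,3]+.075*Fp(SS)[:,0]+[0,0,.09]+np.array([.5958-.5888,.1981-.1236,0])
m.move_l(t,R,.12);m.dwell(.2);f0=m.current_force();print(m.current_time(),f0,m.current_ee_pos()-t)
m.move_l(t-[0,0,.076],None,.1);m.dwell(.1);print(m.current_force()-f0)
z=.076
while z<.0925:
    z+=.002 if z<.086 else .001
    m.move_l(t-[0,0,z],None,.03);m.dwell(.05);f=m.current_force()-f0;print(round(z,4),f,m.current_ee_pos()-t)
    if f[2]>12 or np.hypot(f[0],f[1])>15: break
print(m.current_time());grab("side","side2")
cv2.imwrite("pics/side2c.png",cv2.resize(cv2.imread("pics/side2.png")[130:290,230:430],(800,600),interpolation=cv2.INTER_CUBIC)[:,:])
E
```

```text
11.7 [ 0.5019 -1.2013 -1.7385] [ 0.0001 -0.0006  0.0001]
[-0.096   1.488  -0.4528]
0.078 [-0.1427  0.6828 -0.8943] [-0.      0.     -0.0779]
0.08 [-0.0594  1.1169  0.44  ] [-0.      0.     -0.0801]
0.082 [-0.6038  2.308  -0.2491] [-0.     -0.     -0.0821]
0.084 [-0.4949  0.7019 -0.6791] [-0.    -0.    -0.084]
0.086 [ 0.3027  0.7589 -0.5617] [-0.      0.     -0.0861]
0.087 [-0.6146  1.7695 -0.428 ] [ 0.    -0.    -0.087]
0.088 [-0.9539  1.645   0.9542] [-0.    -0.    -0.088]
0.089 [-1.9438  0.0104  6.8478] [ 0.0002  0.     -0.0884]
0.09 [-5.6773  0.8425 15.6196] [ 0.0002  0.     -0.0885]
15.4083
```

View pics/side2c.png

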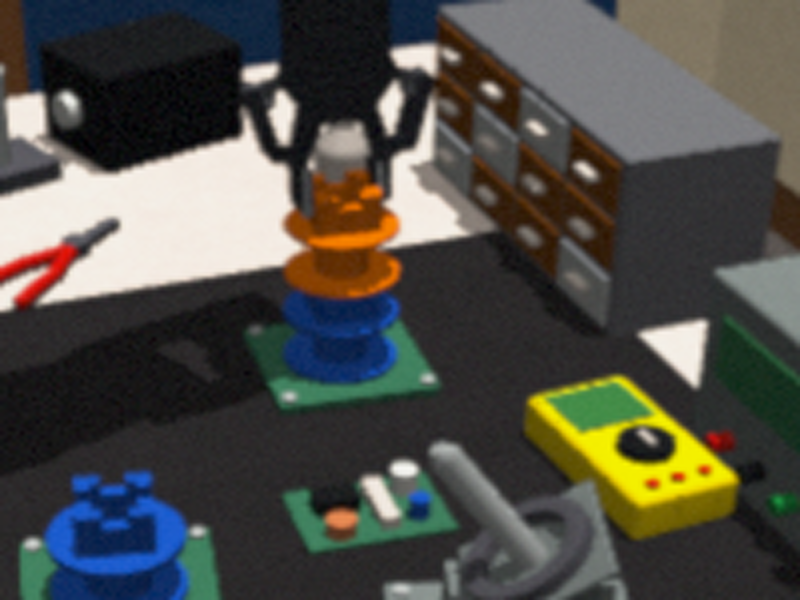

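Contact came at exactly the predicted home height, with the reel upright on the blue one at (343,280). I'll release, back off and verify.

```bash
python3 - <<'E'
from meas import *
p=m.current_ee_pos();R=m.current_tcp_rot()
m.move_l(p,TP[:3,:3],.03);m.set_gripper(1.0);m.dwell(.1)
zt=TP[:3,2]
m.move_l(p-.11*zt,None,.12);m.dwell(.2)
print(m.current_time(),m.current_force())
X,C,_=grab("wrist","w4");col=isorange(C)&(np.hypot(*(X[:,:2]-S[:2]).T)<.06)&(X[:,2]>.1)
P=X[col];f=P[abs(P[:,2]-.13)<.006];n_,c_,i=plane(f,np.array([0,0,1.]),.001);print("flange",n_,np.median(f[i][:,2]),cv2.minEnclosingCircle((f[i][:,:2]*1000).astype(np.float32)))
h=P[abs(P[:,2]-.16)<.005];print("hub",np.median(h[:,2]),cv2.minAreaRect((h[:,:2]*1000).astype(np.float32)))
grab("side","side4")
cv2.imwrite("pics/b4.png",np.hstack([cv2.imread("pics/side4.png")[120:420,180:580],cv2.resize(cv2.imread("pics/w4.png"),(400,300))]))
E
```

```text
17.5583 [ 0.2502  0.5301 -0.333 ]
flange [ 0.0006 -0.0005  1.    ] 0.13088953080523935 ((596.6309814453125, 198.6723175048828), 41.76230239868164)
hub 0.16060080948186198 ((596.347900390625, 198.39715576171875), (47.541812896728516, 45.78326416015625), 84.49330139160156)
```

View pics/b4.png

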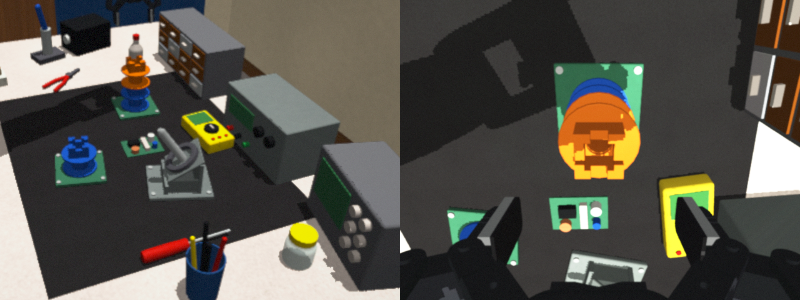

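The reel sits level: flange at 130.9 mm and hub at 160.6 mm (home is 130 and 160, and this camera reads about 0.8 mm high). It is centred to within 1 mm and square to the stack, and the gripper is clear of it.

```bash
python3 -c "
from bench import manip as m
print(m.sign_off())"
```

```text
the job is handed in; nothing more can be done
None
```

The orange reel is off the spindle, fully home on the left-hand stack's blue reel and released, and the job was handed in at about 17.6 s with nothing else on the bench seen to have moved.

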